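Set the carton lane width with a straightedge

ROBOT

A 6-joint arm with a two-finger parallel gripper is mounted at the origin on the work surface. World frame = base frame: x ahead of the robot, y to its left, z up, the work surface at z = 0. Lengths are in m, angles in rad, forces in N, time in s.
With the tool pointing down it reaches from about 0.3 to 0.775 m from the base axis. Payload 14.6 kg.
Tool frame: the origin (TCP) lies midway between the tips of the shut fingers; the grasp point (between the pads) lies 19 mm behind it; z points along the fingers, y is the line along which they close (so a half turn about z gives the same grasp; the last joint's range is limited). The gripper opens to 94 mm and grips with 3 to 60 N. Pads are 16 mm wide; open, the fingers measure 119 mm over their backs; the gripper's body (75 mm by 177 mm) begins 78 mm behind the grasp point.
Start: joints at [1.121, 0.3, 1.521, -0, 1.321, -0.067], TCP at [0.205, 0.51, 0.205] pointing down, gripper open.
Joint ranges: [-3.03, 3.03], [-0.79, 2.21], [0.23, 2.52], [-1.04, 4.18], [0, 3.07], [-2.55, 2.55]. Speed limits (rad/s): [2.22, 2.22, 2.57, 3.14, 3.14, 3.14].

INTERFACE

Orientations are given as [roll, pitch, yaw] about the fixed x, y, z axes, in that order (R = Rz(yaw) Ry(pitch) Rx(roll)).
In Python, from station import telemetry, optics, ctrl gives the robot as it stands.
- The arm moves only by the tool carry_out, never from a script. Its argument "plan" is a list that holds one entry, the list of rows, each a list of 7 numbers: the shift along the tool's x, y, z in mm, then the turn, a rotation vector about the tool's x, y, z in rad, then the finger opening in mm, from 0 to 94. A call has 1 to 20 rows; each row shifts and turns the commanded pose from where the row before left it, along the tool's axes as they then stand; what a row does not reach is not made up. A row lasts 1/12 s, in which the tool goes at most 41.7 mm and 7.16 degrees, less where a joint would pass 70% of its speed; a pose out of reach is approached as far as the arm can. A call with a gripper value outside its range is refused whole. The fingers move at their own pace and stop on an object; "squeeze" is the grip in N (left out, the last holds). Time passes only in rows, so rows that do not move let the fingers close. It gives the time, the measured TCP pose, the force, the opening and the grip force at its end, in the units of the state.
- telemetry.get_obs(): the state, without advancing time (a new reading comes with each control period).
- optics.camera(name): name is "scene" or "top"; returns a dict with "pixels" (480x640x3 uint8, red, green, blue), "intrinsics" (3x3 intrinsics, pixels), "dist_coeffs" ([k1, k2, p1, p2, k3] as OpenCV has them; the pictures are not rectified), "origin" and "rotation" of the camera in the world. Camera axes: x right, y down, z forward; pixel columns grow to the right and rows downward; lengths in m; the calibration is good to about 2 mm. A picture is of the moment at which its call begins. There is no depth.
- ctrl.hand_in(): hands the job in; it is judged then, once.
The state is a dict: "time_s": time; "qpos": joint angles; "joint_vel": joint speeds; "tau": joint torques, N m; "ee_pos": TCP position; "eef_rot": TCP orientation; "force": force on the tool from outside, world axes, zero at the start; "moment": the same for the moment, N m; "grip_width": finger opening in m; "grip_force": force on a finger pad.
Only numpy, scipy, OpenCV 4.12 (cv2) and the standard library are available. Lean on these libraries where they do the work, as an engineer would, in place of code of your own. Each camera call takes 0.05 s, during which the arm holds its last target. There are 200 camera calls.

TASK

Set the lane width of the carton feeder: lay the handled straightedge flat on the feeder plate with its front long edge flush against the fixed fence, about the middle of the fence, and let go of it while the side guide is still well back. Then slide the side guide up until it lies flush against the straightedge's back edge, and leave everything there. Do not bump the air bar that hangs over the fence, do not drop or slam the straightedge into the lane, and leave the oil bottle, hex key and shaft collar alone.

Things in the scene. Friction and masses are not known exactly. Their poses are not given: they have to be found in the camera images.
- straightedge: Loose steel bar 36 (x) x 180 (y) x 10 mm (z), about 0.4 kg, with a black handle blade on top. Origin: centre of the bar's underside; +x is its front edge. The blade, 110 mm along y, 12 thick, 60 tall along its slope, rises from the bar's middle line and leans 35 degrees from vertical towards -x. Starts flat on the bench, left of the feeder.
- handle_mid (a point): Grip point in the middle of the handle blade, 44 mm up its slope, 16 mm below its upper end: 25.2 mm behind (-x) and 44 mm above the bar's origin. Axes as the bar's. A tool leaning with the blade points along (0.574, 0, -0.819) in the bar's frame and closes across the 12 mm thickness.
- front_edge_l (a point): End (at +90 mm along y) of the front long edge of the bar, at its underside (x = +18 mm): the edge that goes against the fence.
- front_edge_r (a point): The other end (y = -90 mm) of the same front edge, at the underside.
- back_edge_l (a point): End (y = +90 mm) of the back long edge of the bar, at its underside (x = -18 mm): the edge on the side to which the handle leans.
- back_edge_r (a point): The other end (y = -90 mm) of the same back edge.
- feeder: Fixed grey-painted plate 280 (x) x 260 (y) mm, top 20 mm above the bench. Origin: centre of its underside; +x points across the lane to the fence, away from the robot. Fence: steel bar 20 mm thick, 240 mm long along y, 25 mm high above the plate, its face at feeder x = +75 mm looking to -x.
- fence_mid (a point): Foot of the fence's face at the middle of its length, at the plate's top (feeder x +75, y 0, z 20 mm). Axes as the feeder's: x into the fence, y along it.
- air_bar: Aluminium air bar fixed over the fence: feeder x 78 to 118 mm, 270 mm long in y, 123 to 163 mm above the bench; nozzles below it (x 102) down to 107 mm; legs at x 122, y +-121. Origin and axes are the feeder's. An upright gripper has no room beside it when the straightedge is at the fence; one leaning 35 degrees back from the fence has.
- guide_part (a joint): Slide of the side guide along feeder +x, in m: 0 is fully back (guide face at feeder x = -65 mm), it starts at 0 to 0.04, grows towards the fence, and reads 0.104 when the guide touches the 36 mm bar lying against the fence. Needs about 2 N and stays where it is left.
- guide_face (a point): Foot of the side guide's inner face (which looks to +x at the fence) at the middle of its length, at the plate's top; moves with the guide. The guide is a steel bar 20 mm thick, 220 mm long (y), about 20 mm high. Axes as the feeder's.
- guide_post_top (a point): Top centre of the guide's upright black post, 20 mm diameter and 60 mm tall, its top 101 mm above the bench; it stands on a bracket 45 mm behind the guide's face and 95 mm to feeder -y from the middle; moves with the guide. Axes as the feeder's.
- oil_bottle: Bystander: white bottle with black cap, 52 mm diameter, 130 mm tall; origin at the centre of its base.
- hex_key: Bystander: dark L-shaped hex key, 10 mm thick, arms about 110 and 35 mm; origin under the middle of the long arm, which lies along x.
- shaft_collar: Bystander: steel ring, 56 mm outside, 28 mm bore, 22 mm high; origin at the centre of its underside.

How it is judged:
By the outcome, as a careful person would: the job done as asked, in the order asked, and still so for the second after the job is handed in, with the robot touching nothing.
It also fails if it takes over 54 s, if anything falls off the work surface, if the arm or the gripper's body presses on something with over 40 N, if the wrist force passes 120 N, or if a joint passes its speed limit or range.

## Working session

There is one attempt and no reset: what is moved stays moved. The work goes in short steps, Python scripts to look and compute and a tool call to move; the robot and the scene stay as the last step left them, time stands still between calls to the robot, and variables do not carry over. Pictures are saved under pics/ and viewed, at most 10 in all, crops included, and the job is handed in when it is done.

Besides the shell and the picture viewer there is one more tool, called after ">>>" as name(argument=value, ...), one argument or row to a line, values as JSON. carry_out: Moves the arm, as the interface text tells. Its arguments: {"type":"object","properties":{"plan":{"type":"array","items":{"type":"array","items":{"type":"array","items":{"type":"number"}}}},"squeeze":{"type":"number"}},"required":["plan"]}

```bash
mkdir -p pics
cat > h.py <<'E'
import numpy as np, cv2
from station import telemetry, optics, ctrl
def shot(name,fn=None):
    c=optics.camera(name)
    if fn: cv2.imwrite('pics/'+fn,cv2.cvtColor(c['pixels'],cv2.COLOR_RGB2BGR))
    return c
def ray(c,uv):
    p=cv2.undistortPoints(np.array(uv,float).reshape(-1,1,2),np.array(c['intrinsics'],float),np.array(c['dist_coeffs'],float)).reshape(-1,2)
    d=np.c_[p,np.ones(len(p))]@np.array(c['rotation'],float).T
    return np.array(c['origin'],float),d
def onz(c,uv,z):
    o,d=ray(c,uv); return o+d*((z-o[2])/d[:,2])[:,None]
def px(c,P):
    R=np.array(c['rotation'],float);o=np.array(c['origin'],float)
    q=(np.array(P,float).reshape(-1,3)-o)@R
    return cv2.projectPoints(q,np.zeros(3),np.zeros(3),np.array(c['intrinsics'],float),np.array(c['dist_coeffs'],float))[0].reshape(-1,2)
E
python3 - <<'E'
from h import *
import pickle
for n in('scene','top'):
    c=shot(n,n+'0.png'); pickle.dump(c,open(n+'0.pkl','wb')); print(n,c['origin'],c['rotation'],c['intrinsics'])
print(telemetry.get_obs())
E
```

```text
scene [ 1.11400524 -0.56631992  0.90782877] [-2.36931251 -0.01167916  0.76032618] [[550.33773407   0.         324.68397156]
 [  0.         550.33773407 224.12722875]
 [  0.           0.           1.        ]]
top [ 0.34067597 -0.00944085  1.47316954] [-2.96749576  0.01202781 -1.59400537] [[552.01352795   0.         325.37034501]
 [  0.         552.01352795 241.58688066]
 [  0.           0.           1.        ]]
{'time_s': 0.1, 'qpos': array([ 1.12137662e+00,  3.00431220e-01,  1.52154325e+00, -5.10914817e-07,
        1.32071333e+00, -6.66143884e-02]), 'joint_vel': array([-0.00020365, -0.00280761, -0.00112434,  0.00066462, -0.00120071,
        0.00053723]), 'tau': array([ 9.26609246e-04, -5.32640219e+01, -3.53290451e+01,  7.10254395e-02,
        2.34098959e-02, -5.10548080e-05]), 'ee_pos': array([0.20533955, 0.50996126, 0.20492421]), 'eef_rot': array([-3.14049990e+00, -7.24053104e-05,  2.75878742e+00]), 'force': array([-0.32114912, -0.28691431, -0.52768493]), 'moment': array([ 0.0177199 , -0.00160095,  0.02788773]), 'grip_force': 0.0, 'grip_width': 0.09445898580406499}
```

View pics/top0.png

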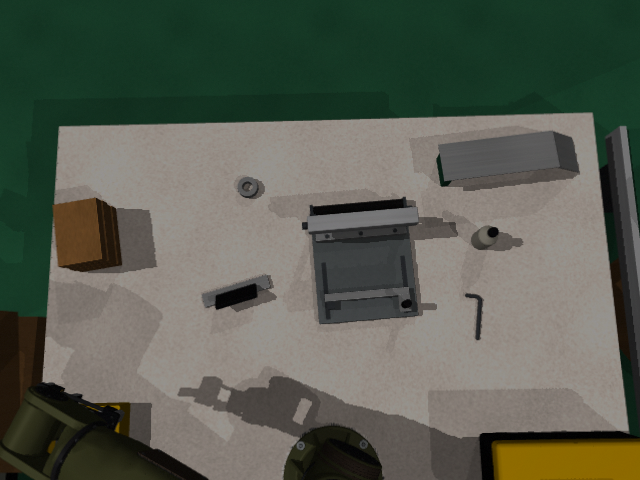

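View pics/scene0.png

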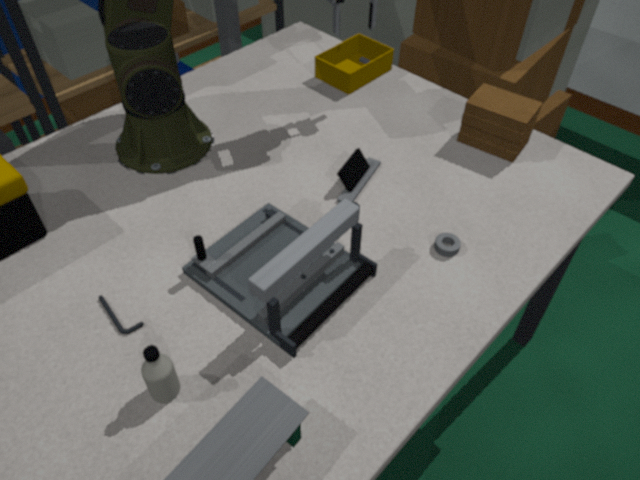

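The top view shows the straightedge at about (237,292), its black blade on the robot side, and the feeder at (365,260). The guide is at (367,295), with its post at (406,303). The rotation comes as roll-pitch-yaw, so I'll convert it and enlarge crops.

```bash
sed -i "s/^import numpy as np, cv2/import numpy as np, cv2, pickle\nfrom scipy.spatial.transform import Rotation as Ro/; s/np.array(c\['rotation'\],float)/Ro.from_euler('xyz',c['rotation']).as_matrix()/" h.py
python3 - <<'E'
from h import *
t=pickle.load(open('top0.pkl','rb'));s=pickle.load(open('scene0.pkl','rb'))
a=cv2.cvtColor(t['pixels'],cv2.COLOR_RGB2BGR)[190:330,190:430]
b=cv2.cvtColor(s['pixels'],cv2.COLOR_RGB2BGR)[140:350,170:390]
im=cv2.resize(a,None,fx=3.3,fy=3.3,interpolation=cv2.INTER_CUBIC);cv2.imwrite('pics/tc.png',cv2.convertScaleAbs(im,alpha=1.6))
im=cv2.resize(b,None,fx=2.8,fy=2.8,interpolation=cv2.INTER_CUBIC);cv2.imwrite('pics/sc.png',cv2.convertScaleAbs(im,alpha=1.6))
E
```

```text
(no output)
```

View pics/tc.png

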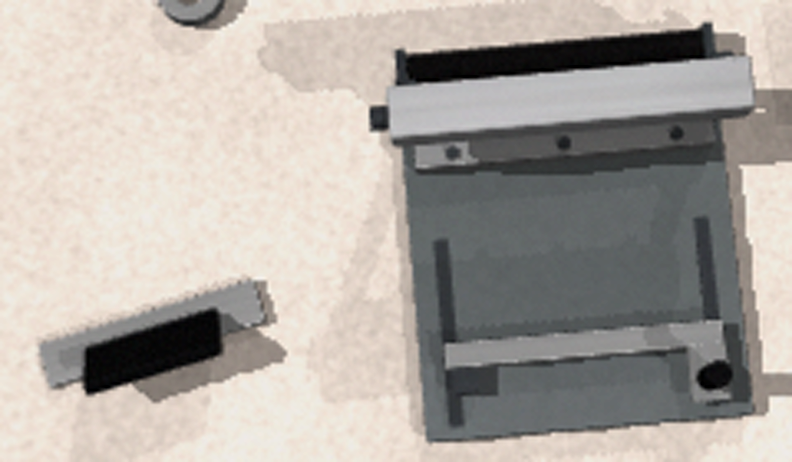

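View pics/sc.png

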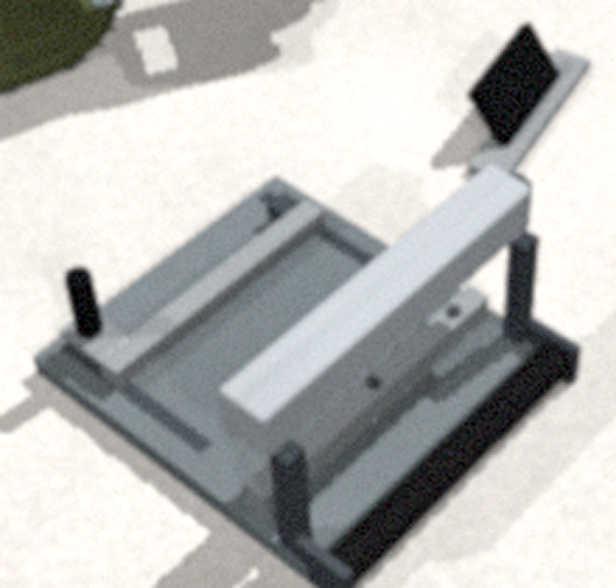

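The crops show these, in tc pixels:
- Bar corners: (40,343), (255,280), (272,322), (52,387).
- Blade top: (86,393)-(220,352).
- Plate near corners: (428,440), (752,411).
- Fence front: (415,168)-(722,155).
- Post top: (716,374).

```bash
cat > m.py <<'E'
from h import *
t=pickle.load(open('top0.pkl','rb'));s=pickle.load(open('scene0.pkl','rb'))
f=lambda L:[((u+.5)/3.3-.5+190,(v+.5)/3.3-.5+190) for u,v in L]
g=lambda L:[((u+.5)/2.8-.5+170,(v+.5)/2.8-.5+140) for u,v in L]
np.set_printoptions(precision=4,suppress=True)
print('bar top',onz(t,f([(40,343),(255,280)]),.01),'\n bar bottom-ish',onz(t,f([(272,322),(52,387)]),.005))
print('blade upper edge', onz(t,f([(86,393),(222,352)]),.055))
P=onz(t,f([(428,440),(752,411)]),.02);print('plate near',P)
print('fence top front',onz(t,f([(415,160),(722,140)]),.045), 'fence foot',onz(t,f([(415,168)]),.02))
print('guide front',onz(t,f([(446,345),(722,322)]),.04))
print('air bar top near/far edges',onz(t,f([(395,141),(752,108),(390,88),(750,57)]),.163))
# two-view post top
def tri(a,b):
    o1,d1=ray(t,a);o2,d2=ray(s,b);d1=d1[0]/np.linalg.norm(d1);d2=d2[0]/np.linalg.norm(d2)
    k=np.linalg.lstsq(np.c_[d1,-d2],o2-o1,rcond=None)[0];p,q=o1+k[0]*d1,o2+k[1]*d2;return (p+q)/2,np.linalg.norm(p-q)
print('post',tri(f([(716,374)]),g([(77,274)])), onz(t,f([(716,374)]),.101))
print('plate corner nl', tri(f([(428,440)]),g([(277,180)])),'nr',tri(f([(752,411)]),g([(38,360)])))
print('scene plate', onz(s,g([(277,180),(38,360)]),.02))
print('scene plate far r bottom', onz(s,g([(335,588),(578,378)]),.0))
print('scene blade top edge',onz(s,g([(527,26)]),.054), tri(f([(86,393)]),g([(527,26)])), tri(f([(222,352)]),g([(470,98)])))
E
python3 m.py
```

```text
bar top [[0.4667 0.3331 0.01  ]
 [0.5132 0.16   0.01  ]] 
 bar bottom-ish [[0.4794 0.147  0.005 ]
 [0.4316 0.324  0.005 ]]
blade upper edge [[0.4232 0.2862 0.055 ]
 [0.4523 0.1808 0.055 ]]
plate near [[ 0.3818  0.0228  0.02  ]
 [ 0.3985 -0.2335  0.02  ]]
fence top front [[ 0.6021  0.0279  0.045 ]
 [ 0.6121 -0.217   0.045 ]] fence foot [[0.6001 0.0287 0.02  ]]
guide front [[ 0.4547  0.0066  0.04  ]
 [ 0.4675 -0.2105  0.04  ]]
air bar top near/far edges [[ 0.595   0.0392  0.163 ]
 [ 0.6129 -0.223   0.163 ]
 [ 0.6348  0.0421  0.163 ]
 [ 0.6513 -0.2235  0.163 ]]
post (array([ 0.4236, -0.1949,  0.102 ]), np.float64(0.001169318043875724)) [[ 0.4234 -0.1956  0.101 ]]
plate corner nl (array([0.383 , 0.0244, 0.017 ]), np.float64(0.0038024765501277254)) nr (array([ 0.4001, -0.2314,  0.0183]), np.float64(0.005509483441706624))
scene plate [[ 0.3866  0.0239  0.02  ]
 [ 0.4032 -0.2298  0.02  ]]
scene plate far r bottom [[ 0.6916 -0.2032  0.    ]
 [ 0.6931  0.0495  0.    ]]
scene blade top edge [[0.4268 0.2911 0.054 ]] (array([0.4252, 0.2886, 0.0539]), np.float64(0.005727321266371878)) (array([0.4541, 0.183 , 0.052 ]), np.float64(0.0047500564969545885))
```

```bash
cat >> h.py <<'E'
np.set_printoptions(precision=4,suppress=True)
BAR=(.473,.2415,0,.264); FEED=(.527,-.097,.0,.064)
def fr(b): 
    R=Ro.from_euler('z',b[3]).as_matrix(); return np.array(b[:3]),R
def lean(b): # tool rotation with x=+y of frame b, leaning 35deg
    R=fr(b)[1]; a=np.radians(35); z=np.array([np.sin(a),0,-np.cos(a)]); y=np.array([np.cos(a),0,np.sin(a)])
    return R@np.c_[np.cross(y,z),y,z]
def handle_tcp(b,back=0): # TCP for a grip at handle_mid
    o,R=fr(b); T=lean(b); return o+R@[-.0252,0,.044]+T[:,2]*(.019-back)
def delta(P,T):
    s=telemetry.get_obs(); C=Ro.from_euler('xyz',s['eef_rot']).as_matrix()
    print('now',s['ee_pos'],s['eef_rot'],'t',round(s['time_s'],2),'f',s['force'],'grip',s['grip_width'],s['grip_force'],'q',s['qpos'])
    print('turn',Ro.from_matrix(C.T@T).as_rotvec(),'shift after turn mm',1000*T.T@(np.array(P)-s['ee_pos']), 'target',P)
E
python3 -c "
from h import *
delta(handle_tcp(BAR,.09),lean(BAR))"
```

```text
now [0.2053 0.51   0.2049] [-3.1405 -0.0001  2.7588] t 0.1 f [-0.3211 -0.2869 -0.5277] grip 0.09445898580406499 0.0 q [ 1.1214  0.3004  1.5215 -0.      1.3207 -0.0666]
turn [-0.5673 -0.2815  0.8944] shift after turn mm [-329.0045   41.329   154.391 ] target [0.4094 0.2243 0.1022]
```

>>> carry_out(
  plan=[
    [[0,0,0,-0.0473,-0.0235,0.0745,50],[0,0,0,-0.0473,-0.0235,0.0745,34],[0,0,0,-0.0473,-0.0235,0.0745,34],[0,0,0,-0.0473,-0.0235,0.0745,34],[0,0,0,-0.0473,-0.0235,0.0745,34],[0,0,0,-0.0473,-0.0235,0.0745,34],[0,0,0,-0.0473,-0.0235,0.0745,34],[0,0,0,-0.0473,-0.0235,0.0745,34],[0,0,0,-0.0473,-0.0235,0.0745,34],[0,0,0,-0.0473,-0.0235,0.0745,34],[0,0,0,-0.0473,-0.0235,0.0745,34],[0,0,0,-0.0473,-0.0235,0.0745,34],[0,0,0,0,0,0,34],[0,0,0,0,0,0,34],[0,0,0,0,0,0,34]],
  ],
)

```text
time_s: 1.35
ee_pos: [0.2055, 0.5102, 0.2055]
eef_rot: [2.531, 0.001, 1.838]
force: [0.4, -0.0, -0.1]
grip_width: 0.0341
grip_force: 0.0
```

```bash
python3 -c "
from h import *
delta(handle_tcp(BAR,.09),lean(BAR))"
```

```text
now [0.2055 0.5102 0.2055] [2.5312 0.0008 1.8378] t 1.35 f [ 0.4222 -0.0153 -0.1201] grip 0.03406124654352165 0.0 q [ 1.375   0.1774  1.7923 -0.664   0.9841  1.4325]
turn [-0.0004 -0.0011  0.0029] shift after turn mm [-329.2253   40.865   154.7109] target [0.4094 0.2243 0.1022]
```

>>> carry_out(
  plan=[
    [[-27.4,3.4,12.9,0,0,0,34],[-27.4,3.4,12.9,0,0,0,34],[-27.4,3.4,12.9,0,0,0,34],[-27.4,3.4,12.9,0,0,0,34],[-27.4,3.4,12.9,0,0,0,34],[-27.4,3.4,12.9,0,0,0,34],[-27.4,3.4,12.9,0,0,0,34],[-27.4,3.4,12.9,0,0,0,34],[-27.4,3.4,12.9,0,0,0,34],[-27.4,3.4,12.9,0,0,0,34],[-27.4,3.4,12.9,0,0,0,34],[-27.4,3.4,12.9,0,0,0,34],[0,0,0,0,0,0,34],[0,0,0,0,0,0,34],[0,0,0,0,0,0,34]],
  ],
)

```text
time_s: 2.6
ee_pos: [0.4097, 0.2249, 0.1026]
eef_rot: [2.529, -0.001, 1.835]
force: [-0.4, -0.1, 0.9]
grip_width: 0.0341
grip_force: 0.0
```

```bash
python3 -c "
from h import *
delta(handle_tcp(BAR,0),lean(BAR))
c=shot('scene'); p=px(c,[handle_tcp(BAR)])[0].astype(int); print(p, px(c,[telemetry.get_obs()['ee_pos']]))
a=cv2.cvtColor(c['pixels'],cv2.COLOR_RGB2BGR)[p[1]-90:p[1]+70,p[0]-110:p[0]+110]
cv2.imwrite('pics/g1.png',cv2.convertScaleAbs(cv2.resize(a,None,fx=3.5,fy=3.5,interpolation=2),alpha=1.6))
"
```

```text
now [0.4097 0.2249 0.1026] [ 2.5288 -0.0005  1.8346] t 2.6 f [-0.3612 -0.1386  0.92  ] grip 0.034116932127588685 0.0 q [ 0.502   0.0048  2.2719 -0.4799  0.2973  0.6581]
turn [ 0.0019 -0.0003 -0.0004] shift after turn mm [-0.4509 -0.6042 90.0571] target [0.4592 0.2378 0.0284]
[352 172] [[335.4207 141.8281]]
```

View pics/g1.png

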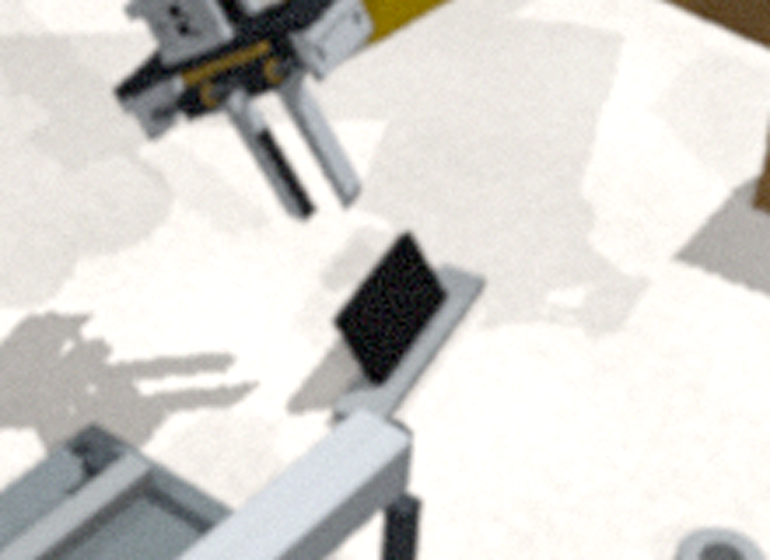

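The open fingers, at (330,205), straddle the line of the blade (top edge middle about (372,278)). The approach direction fits, so I'll go in and close.

>>> carry_out(
  plan=[
    [[0,-0.6,15,0,0,0,34],[0,0,15,0,0,0,34],[0,0,15,0,0,0,34],[0,0,13,0,0,0,34],[0,0,10,0,0,0,34],[0,0,8,0,0,0,34],[0,0,6,0,0,0,34],[0,0,4,0,0,0,34],[0,0,2,0,0,0,34],[0,0,0,0,0,0,34],[0,0,0,0,0,0,34],[0,0,0,0,0,0,0],[0,0,0,0,0,0,0],[0,0,0,0,0,0,0],[0,0,0,0,0,0,0],[0,0,0,0,0,0,0],[0,0,0,0,0,0,0],[0,0,0,0,0,0,0]],
  ],
  squeeze=30,
)

```text
time_s: 4.15
ee_pos: [0.458, 0.238, 0.0306]
eef_rot: [2.531, -0.001, 1.836]
force: [-1.0, 1.5, 1.6]
grip_width: 0.0116
grip_force: 30.0
```

```bash
python3 -c "
from h import *
delta(handle_tcp(BAR,0),lean(BAR))"
```

```text
now [0.458  0.238  0.0306] [ 2.5307 -0.0008  1.8356] t 4.15 f [-1.0345  1.4547  1.6076] grip 0.011636259660277728 29.986432492733 q [ 0.4688  0.2829  2.1892 -1.0404  0.1344  1.2048]
turn [ 0.0001 -0.0011  0.0002] shift after turn mm [-0.4853 -0.3403  2.3828] target [0.4592 0.2378 0.0284]
```

>>> carry_out(
  plan=[
    [[0,1,-2,0,0,0,0],[0,3,-5,0,0,0,0],[0,4,-8,0,0,0,0],[0,4,-10,0,0,0,0],[0,4,-12,0,0,0,0],[0,4,-12,0,0,0,0],[0,4,-12,0,0,0,0],[0,4,-10,0,0,0,0],[0,3,-8,0,0,0,0],[0,0,0,0,0,0,0],[0,0,0,0,0,0,0],[0,0,0,0,0,0,0]],
  ],
)

```text
time_s: 5.15
ee_pos: [0.4385, 0.2324, 0.1122]
eef_rot: [2.532, -0.001, 1.835]
force: [0.2, -0.1, -3.3]
grip_width: 0.0119
grip_force: 30.0
```

```bash
cat >> h.py <<'E'
def bar_tcp(x,y,z): # TCP that puts the gripped bar origin at feeder x,y and world z
    o,R=fr(FEED); return o+R@np.array([x-.0159,y,z+.0306])
E
python3 -c "
from h import *
delta(bar_tcp(.02,.28,.095),lean(FEED))
delta(bar_tcp(.02,0,.08),lean(FEED))"
```

```text
now [0.4385 0.2324 0.1122] [ 2.5321 -0.0005  1.8351] t 5.15 f [ 0.2348 -0.0921 -3.2997] grip 0.011914936969610598 29.990238547325134 q [ 0.4802  0.0481  2.1954 -0.3954  0.3229  0.5551]
turn [-0.0014 -0.1152  0.1638] shift after turn mm [-54.353   66.1389  29.9088] target [0.5132 0.1827 0.1256]
now [0.4385 0.2324 0.1122] [ 2.5321 -0.0005  1.8351] t 5.15 f [ 0.2348 -0.0921 -3.2997] grip 0.011914936969610598 29.990238547325134 q [ 0.4802  0.0481  2.1954 -0.3954  0.3229  0.5551]
turn [-0.0014 -0.1152  0.1638] shift after turn mm [-334.353    57.5353   42.1961] target [ 0.5311 -0.0967  0.1106]
```

>>> carry_out(
  plan=[
    [[0,0,0,0,-0.029,0.041,0],[0,0,0,0,-0.029,0.041,0],[0,0,0,0,-0.029,0.041,0],[0,0,0,0,-0.029,0.041,0],[-13.6,16.5,7.5,0,0,0,0],[-13.6,16.5,7.5,0,0,0,0],[-13.6,16.5,7.5,0,0,0,0],[-13.6,16.5,7.5,0,0,0,0],[-20,-0.8,1.1,0,0,0,0],[-25,-0.8,1.1,0,0,0,0],[-26,-0.8,1.1,0,0,0,0],[-26,-0.8,1.1,0,0,0,0],[-26,-0.8,1.1,0,0,0,0],[-26,-0.8,1.1,0,0,0,0],[-26,-0.8,1.1,0,0,0,0],[-26,-0.8,1.1,0,0,0,0],[-26,-0.8,1.1,0,0,0,0],[-26,-0.8,1.1,0,0,0,0],[-27,-0.8,1.1,0,0,0,0],[0,0,0,0,0,0,0]],
  ],
)

```text
time_s: 6.82
ee_pos: [0.5309, -0.1004, 0.1103]
eef_rot: [2.532, 0.001, 1.631]
force: [1.2, 0.8, -2.7]
grip_width: 0.0118
grip_force: 30.0
```

>>> carry_out(
  plan=[
    [[0,0,0,0,0,0,0],[0,0,0,0,0,0,0],[0,0,0,0,0,0,0],[0,0,0,0,0,0,0]],
  ],
)

```text
time_s: 7.15
ee_pos: [0.5308, -0.0957, 0.1111]
eef_rot: [2.531, 0.0, 1.636]
force: [0.5, 0.3, -2.8]
grip_width: 0.0117
grip_force: 30.0
```

```bash
python3 -c "
from h import *
delta(bar_tcp(.02,0,.024),lean(FEED))
c=shot('top'); pickle.dump(c,open('top1.pkl','wb'))
a=cv2.cvtColor(c['pixels'],cv2.COLOR_RGB2BGR)[190:340,290:440]
b=cv2.cvtColor(shot('scene')['pixels'],cv2.COLOR_RGB2BGR)[150:350,170:390]
a=cv2.resize(a,(375,375),interpolation=2);b=cv2.resize(b,(412,375),interpolation=2)
cv2.imwrite('pics/p1.png',cv2.convertScaleAbs(np.hstack([a,b]),alpha=1.6))
"
```

```text
now [ 0.5308 -0.0957  0.1111] [2.5314 0.0001 1.6357] t 7.15 f [ 0.463   0.2674 -2.805 ] grip 0.01167727484598982 29.9993097782135 q [-0.3679  0.146   2.0887  0.6366  0.416  -0.9566]
turn [-0.0007 -0.0004  0.0008] shift after turn mm [ -1.0569 -32.2678  46.4112] target [ 0.5311 -0.0967  0.0546]
```

View pics/p1.png

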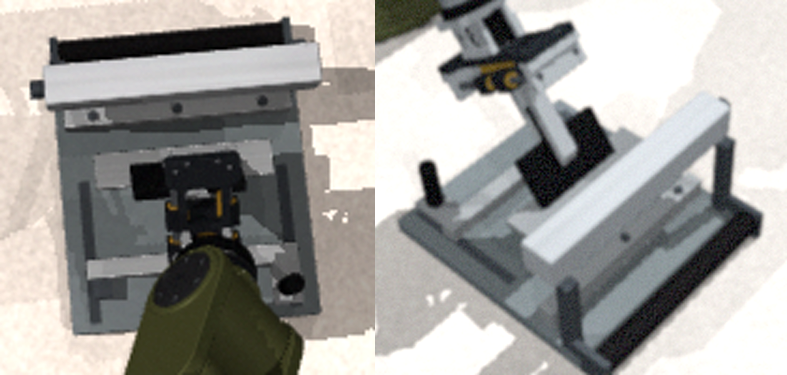

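The bar is held level over the lane, left of pixel centre (183,150) and parallel to the fence edge at (65,128)-(295,110). It is centred on the fence, so I'll lower it.

>>> carry_out(
  plan=[
    [[0,-3,4.3,0,0,0,0],[0,-4,5.7,0,0,0,0],[0,-4,5.7,0,0,0,0],[0,-4,5.7,0,0,0,0],[0,-4,5.7,0,0,0,0],[0,-4,5.7,0,0,0,0],[0,-4,5.7,0,0,0,0],[0,-3,4.3,0,0,0,0],[0,-1.4,2,0,0,0,0],[0,-0.6,0.8,0,0,0,0],[0,0,0,0,0,0,0],[0,0,0,0,0,0,0],[0,0,0,0,0,0,0]],
  ],
)

```text
time_s: 8.33
ee_pos: [0.531, -0.0967, 0.056]
eef_rot: [2.53, 0.001, 1.634]
force: [-0.5, -0.2, -2.7]
grip_width: 0.012
grip_force: 30.0
```

```bash
python3 -c "
from h import *
delta(bar_tcp(.057,0,.022),lean(FEED))"
```

```text
now [ 0.531  -0.0967  0.056 ] [2.5304 0.0005 1.6345] t 8.33 f [-0.5097 -0.2404 -2.7017] grip 0.012041540271084481 29.999203383922577 q [-0.3696  0.2648  2.1184  0.915   0.3084 -1.2539]
turn [0.0003 0.0006 0.    ] shift after turn mm [-0.0754 28.4131 24.03  ] target [ 0.568  -0.0944  0.0526]
```

>>> carry_out(
  plan=[
    [[0,-0.3,0.4,0,0,0,0],[0,-0.3,0.4,0,0,0,0],[0,-0.3,0.4,0,0,0,0],[0,-0.3,0.4,0,0,0,0],[0,-0.3,0.4,0,0,0,0],[0,-0.3,0.4,0,0,0,0],[0,-0.3,0.4,0,0,0,0],[0,-0.3,0.4,0,0,0,0],[0,0,0,0,0,0,0],[0,0,0,0,0,0,0]],
  ],
)

```text
time_s: 9.17
ee_pos: [0.5307, -0.0966, 0.0516]
eef_rot: [2.531, 0.0, 1.634]
force: [0.2, 0.5, -2.6]
grip_width: 0.0117
grip_force: 30.0
```

>>> carry_out(
  plan=[
    [[0,-0.3,0.4,0,0,0,0],[0,-0.3,0.4,0,0,0,0],[0,0,0,0,0,0,0]],
  ],
)

```text
time_s: 9.42
ee_pos: [0.5307, -0.0966, 0.0507]
eef_rot: [2.531, 0.0, 1.635]
force: [-0.7, -0.1, -2.0]
grip_width: 0.0123
grip_force: 30.0
```

>>> carry_out(
  plan=[
    [[0,2.5,1.7,0,0,0,0],[0,2.5,1.7,0,0,0,0],[0,2.5,1.7,0,0,0,0],[0,2.5,1.7,0,0,0,0],[0,2.5,1.7,0,0,0,0],[0,2.5,1.7,0,0,0,0],[0,2.5,1.7,0,0,0,0],[0,2.5,1.7,0,0,0,0],[0,2.5,1.7,0,0,0,0],[0,1.7,1.2,0,0,0,0],[0,0,0,0,0,0,0],[0,0,0,0,0,0,0]],
  ],
)

```text
time_s: 10.42
ee_pos: [0.5599, -0.0947, 0.0509]
eef_rot: [2.531, 0.0, 1.635]
force: [0.3, -0.7, -3.2]
grip_width: 0.0116
grip_force: 30.0
```

>>> carry_out(
  plan=[
    [[0,0.8,0.57,0,0,0,0],[0,0.8,0.57,0,0,0,0],[0,0.8,0.57,0,0,0,0],[0,0,0,0,0,0,0]],
  ],
)

```text
time_s: 10.75
ee_pos: [0.563, -0.0946, 0.051]
eef_rot: [2.531, 0.0, 1.634]
force: [-1.1, 0.2, -2.8]
grip_width: 0.0119
grip_force: 30.0
```

>>> carry_out(
  plan=[
    [[0,0.6,0.42,0,0,0,0],[0,0.6,0.42,0,0,0,0],[0,0,0,0,0,0,0]],
  ],
)

```text
time_s: 11.0
ee_pos: [0.5644, -0.0945, 0.051]
eef_rot: [2.531, 0.0, 1.634]
force: [-0.3, 0.1, -3.8]
grip_width: 0.0117
grip_force: 30.0
```

>>> carry_out(
  plan=[
    [[0,0.5,0.7,0,0,0,0],[0,0.6,0.42,0,0,0,0],[0,0.6,0.42,0,0,0,0],[0,0,0,0,0,0,0]],
  ],
)

```text
time_s: 11.33
ee_pos: [0.5667, -0.0944, 0.0507]
eef_rot: [2.531, 0.0, 1.634]
force: [0.2, -0.1, -2.6]
grip_width: 0.012
grip_force: 30.0
```

>>> carry_out(
  plan=[
    [[0,0.6,0.42,0,0,0,0],[0,0.6,0.42,0,0,0,0],[0,0,0,0,0,0,0]],
  ],
)

```text
time_s: 11.58
ee_pos: [0.5682, -0.0943, 0.0507]
eef_rot: [2.531, 0.0, 1.635]
force: [0.7, 0.1, -2.5]
grip_width: 0.0116
grip_force: 30.0
```

>>> carry_out(
  plan=[
    [[0,0.6,0.42,0,0,0,0],[0,0,0,0,0,0,0]],
  ],
)

```text
time_s: 11.75
ee_pos: [0.5686, -0.0941, 0.0506]
eef_rot: [2.531, 0.0, 1.635]
force: [-5.5, 1.0, 0.6]
grip_width: 0.0122
grip_force: 30.0
```

>>> carry_out(
  plan=[
    [[0,0.5,0.35,0,0,0,0],[0,0,0,0,0,0,0],[0,0,0,0,0,0,0]],
  ],
)

```text
time_s: 12.0
ee_pos: [0.5686, -0.0941, 0.0506]
eef_rot: [2.532, -0.0, 1.635]
force: [-15.6, -0.8, 9.6]
grip_width: 0.012
grip_force: 30.0
```

```bash
python3 -c "
from h import *
s=telemetry.get_obs(); print(s['force'],s['moment'],s['ee_pos'],s['eef_rot'])
c=shot('top'); a=cv2.cvtColor(c['pixels'],cv2.COLOR_RGB2BGR)[200:290,295:435]
cv2.imwrite('pics/p2.png',cv2.convertScaleAbs(cv2.resize(a,None,fx=5.5,fy=5.5,interpolation=2),alpha=1.8))"
```

```text
[-15.565   -0.8451   9.569 ] [-0.2828  1.9139 -0.0734] [ 0.5686 -0.0941  0.0506] [ 2.5318 -0.0002  1.6347]
```

View pics/p2.png

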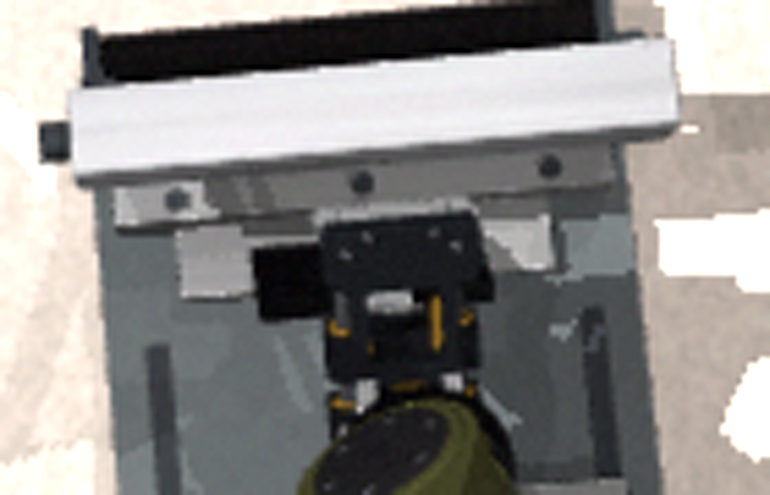

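The bar is against the fence with almost no yaw moment (lever about 5 mm), so it is flush. It is also centred: the bar spans 178-550 and the fence 115-615. I'll ease off, release and back out along the slope.

>>> carry_out(
  plan=[
    [[0,-0.5,-0.35,0,0,0,0],[0,0,0,0,0,0,0],[0,0,0,0,0,0,20],[0,0,0,0,0,0,32],[0,0,0,0,0,0,32],[0,0,0,0,0,0,32],[0,0,0,0,0,0,32],[0,0,-3,0,0,0,32],[0,0,-6,0,0,0,32],[0,0,-10,0,0,0,32],[0,0,-14,0,0,0,32],[0,0,-18,0,0,0,32],[0,0,-20,0,0,0,32],[0,0,-20,0,0,0,32],[0,0,-20,0,0,0,32],[0,0,-15,0,0,0,32],[0,0,0,0,0,0,32],[0,0,0,0,0,0,32]],
  ],
)

```text
time_s: 13.55
ee_pos: [0.4968, -0.0991, 0.1546]
eef_rot: [2.529, 0.001, 1.634]
force: [-0.3, 0.1, 0.1]
grip_width: 0.0318
grip_force: 0.0
```

```bash
cat >> h.py <<'E'
def up(): # upright tool: x along feeder +x, z down
    return fr(FEED)[1]@np.diag([1.,-1,-1])
def fp(x,y,z):
    o,R=fr(FEED); return o+R@np.array([x,y,z])
E
python3 -c "
from h import *
delta(fp(-.145,-.095,.15),up())"
```

```text
now [ 0.4968 -0.0991  0.1546] [2.5293 0.0012 1.6338] t 13.55 f [-0.3123  0.0534  0.0837] grip 0.03175081961311392 0.0 q [-0.4101 -0.0076  2.1299  0.5469  0.5258 -0.882 ]
turn [ 0.4807 -0.4784  1.5165] shift after turn mm [-114.7235   94.8817    4.6317] target [ 0.3884 -0.2011  0.15  ]
```

>>> carry_out(
  plan=[
    [[0,0,0,0.0283,-0.0281,0.0892,0],[0,0,0,0.0283,-0.0281,0.0892,0],[0,0,0,0.0283,-0.0281,0.0892,0],[0,0,0,0.0283,-0.0281,0.0892,0],[0,0,0,0.0283,-0.0281,0.0892,0],[0,0,0,0.0283,-0.0281,0.0892,0],[0,0,0,0.0283,-0.0281,0.0892,0],[0,0,0,0.0283,-0.0281,0.0892,0],[0,0,0,0.0283,-0.0281,0.0892,0],[0,0,0,0.0283,-0.0281,0.0892,0],[0,0,0,0.0283,-0.0281,0.0892,0],[0,0,0,0.0283,-0.0281,0.0892,0],[0,0,0,0.0283,-0.0281,0.0892,0],[0,0,0,0.0283,-0.0281,0.0892,0],[0,0,0,0.0283,-0.0281,0.0892,0],[0,0,0,0.0283,-0.0281,0.0892,0],[0,0,0,0.0283,-0.0281,0.0892,0],[0,0,0,0,0,0,0],[0,0,0,0,0,0,0]],
  ],
  squeeze=10,
)

```text
time_s: 15.13
ee_pos: [0.4967, -0.0985, 0.1524]
eef_rot: [3.136, -0.005, 0.094]
force: [1.1, -0.3, -0.3]
grip_width: 0.0009
grip_force: 0.0
```

```bash
python3 -c "
from h import *
delta(fp(-.145,-.095,.15),up())"
```

```text
now [ 0.4967 -0.0985  0.1524] [ 3.1363 -0.0047  0.0936] t 15.13 f [ 1.0657 -0.3387 -0.2982] grip 0.0008873078880716275 0.0 q [-0.2664  0.2517  1.7116 -0.0036  1.1721  1.2122]
turn [ 0.0052 -0.0047  0.0296] shift after turn mm [-114.6969   95.3927    2.4464] target [ 0.3884 -0.2011  0.15  ]
```

>>> carry_out(
  plan=[
    [[-19.1,15.9,0,0,0,0.01,0],[-19.1,15.9,0,0,0,0.01,0],[-19.1,15.9,0,0,0,0.01,0],[-19.1,15.9,0,0,0,0,0],[-19.1,15.9,0,0,0,0,0],[-19.1,15.9,0,0,0,0,0],[0,0,0,0,0,0,0],[0,0,0,0,0,0,0],[0,0,0,0,0,0,0]],
  ],
)

```text
time_s: 15.88
ee_pos: [0.3894, -0.2015, 0.1535]
eef_rot: [3.136, -0.006, 0.062]
force: [-0.1, -0.9, 0.0]
grip_width: 0.0004
grip_force: 0.0
```

```bash
python3 -c "
from h import *
delta(fp(-.145,-.095,.065),up())
c=shot('scene'); print(px(c,[telemetry.get_obs()['ee_pos']]))
a=cv2.cvtColor(c['pixels'],cv2.COLOR_RGB2BGR)[130:350,160:390]
cv2.imwrite('pics/p3.png',cv2.convertScaleAbs(cv2.resize(a,None,fx=2.7,fy=2.7,interpolation=2),alpha=1.7))"
```

```text
now [ 0.3894 -0.2015  0.1535] [ 3.1359 -0.0061  0.0624] t 15.88 f [-0.1021 -0.9322  0.0272] grip 0.0004450613607100185 0.0 q [-0.5604  0.1001  1.8891 -0.0011  1.1442  0.9484]
turn [ 0.0057 -0.0061 -0.0016] shift after turn mm [-0.9802 -0.4656 88.4699] target [ 0.3884 -0.2011  0.065 ]
[[179.2526 212.2693]]
```

View pics/p3.png

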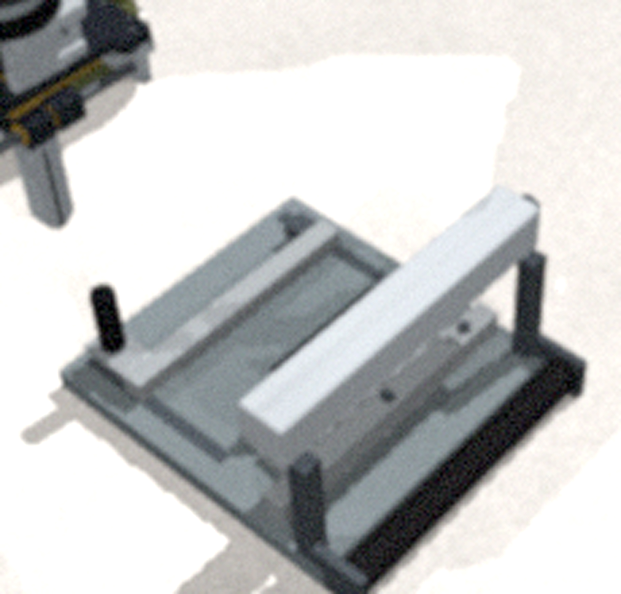

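The shut fingers, at (55,222), stand behind the post (103,320). The guide is still back, and the straightedge is hidden behind the air bar. I'll go down and push.

>>> carry_out(
  plan=[
    [[0,0,15,0,0,0,0],[0,0,15,0,0,0,0],[0,0,15,0,0,0,0],[0,0,15,0,0,0,0],[0,0,15,0,0,0,0],[0,0,12,0,0,0,0],[0,0,0,0,0,0,0],[3,0,0,0,0,0,0],[3,0,0,0,0,0,0],[3,0,0,0,0,0,0],[3,0,0,0,0,0,0],[2,0,0,0,0,0,0],[2,0,0,0,0,0,0],[2,0,0,0,0,0,0],[2,0,0,0,0,0,0]],
  ],
)

```text
time_s: 17.18
ee_pos: [0.4096, -0.2011, 0.0668]
eef_rot: [3.136, -0.005, 0.061]
force: [-3.0, -0.4, 2.4]
grip_width: 0.0002
grip_force: 1.1
```

```bash
python3 -c "
from h import *
delta(fp(-.024,-.095,.065),up())"
```

```text
now [ 0.4096 -0.2011  0.0668] [ 3.1363 -0.0055  0.0607] t 17.18 f [-2.9678 -0.3871  2.3767] grip 0.00023751686621815174 1.0958093404769897 q [-0.5359  0.2672  1.9223 -0.0016  0.9446  0.9752]
turn [ 0.0053 -0.0055 -0.0034] shift after turn mm [99.8181 -1.3681  1.85  ] target [ 0.5091 -0.1933  0.065 ]
```

>>> carry_out(
  plan=[
    [[3,0,0,0,0,0,0],[5,0,0,0,0,0,0],[5,0,0,0,0,0,0],[5,0,0,0,0,0,0],[5,0,0,0,0,0,0],[5,0,0,0,0,0,0],[5,0,0,0,0,0,0],[5,0,0,0,0,0,0],[5,0,0,0,0,0,0],[5,0,0,0,0,0,0],[5,0,0,0,0,0,0],[5,0,0,0,0,0,0],[5,0,0,0,0,0,0],[5,0,0,0,0,0,0],[5,0,0,0,0,0,0],[5,0,0,0,0,0,0],[5,0,0,0,0,0,0],[3,0,0,0,0,0,0],[2,0,0,0,0,0,0],[0,0,0,0,0,0,0]],
  ],
)

```text
time_s: 18.85
ee_pos: [0.4979, -0.1958, 0.0674]
eef_rot: [3.136, -0.006, 0.061]
force: [-0.3, 0.2, 1.1]
grip_width: 0.0007
grip_force: 0.0
```

>>> carry_out(
  plan=[
    [[1,0,0,0,0,0,0],[1,0,0,0,0,0,0],[0,0,0,0,0,0,0]],
  ],
)

```text
time_s: 19.1
ee_pos: [0.4995, -0.1957, 0.0674]
eef_rot: [3.136, -0.006, 0.061]
force: [-0.8, -0.5, 0.8]
grip_width: 0.0007
grip_force: 0.5
```

```bash
python3 -c "
from h import *
delta(fp(-.024,-.095,.065),up())
t=shot('top'); s=shot('scene')
a=cv2.cvtColor(t['pixels'],cv2.COLOR_RGB2BGR)[205:325,295:435]
b=cv2.cvtColor(s['pixels'],cv2.COLOR_RGB2BGR)[170:340,180:380]
cv2.imwrite('pics/p4.png',cv2.convertScaleAbs(np.hstack([cv2.resize(a,(400,343),interpolation=2),cv2.resize(b,(400,343),interpolation=2)]),alpha=1.8))"
```

```text
now [ 0.4995 -0.1957  0.0674] [ 3.1362 -0.0059  0.0606] t 19.1 f [-0.7872 -0.4784  0.7626] grip 0.0006528330245508388 0.4782645218074322 q [-0.4407  0.4225  1.7019 -0.0023  1.0094  1.0707]
turn [ 0.0054 -0.0059 -0.0034] shift after turn mm [ 9.7917 -1.7343  2.4047] target [ 0.5091 -0.1933  0.065 ]
```

View pics/p4.png

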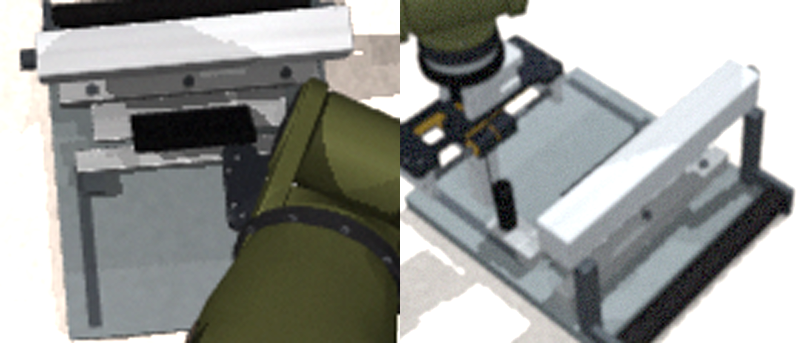

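The guide is at (75-220,158) and the bar's back edge at y≈143, so a gap of about 9 mm is left. I'll creep up.

>>> carry_out(
  plan=[
    [[1,0,0,0,0,0,0],[1,0,0,0,0,0,0],[1,0,0,0,0,0,0],[1,0,0,0,0,0,0],[1,0,0,0,0,0,0],[1,0,0,0,0,0,0],[0,0,0,0,0,0,0]],
  ],
)

```text
time_s: 19.78
ee_pos: [0.5056, -0.1953, 0.0673]
eef_rot: [3.136, -0.006, 0.061]
force: [-1.3, -1.2, 0.2]
grip_width: 0.0006
grip_force: 0.3
```

>>> carry_out(
  plan=[
    [[0.7,0,0,0,0,0,0],[0.7,0,0,0,0,0,0],[0,0,0,0,0,0,0]],
  ],
)

```text
time_s: 20.03
ee_pos: [0.5068, -0.1951, 0.0673]
eef_rot: [3.136, -0.006, 0.061]
force: [-1.4, 0.2, 0.4]
grip_width: 0.0008
grip_force: 0.6
```

>>> carry_out(
  plan=[
    [[0.7,0,0,0,0,0,0],[0,0,0,0,0,0,0]],
  ],
)

```text
time_s: 20.2
ee_pos: [0.5075, -0.1951, 0.0673]
eef_rot: [3.136, -0.006, 0.061]
force: [-1.1, -0.4, 1.6]
grip_width: 0.0002
grip_force: 0.7
```

>>> carry_out(
  plan=[
    [[0.7,0,0,0,0,0,0],[0,0,0,0,0,0,0]],
  ],
)

```text
time_s: 20.37
ee_pos: [0.5081, -0.1951, 0.0673]
eef_rot: [3.136, -0.005, 0.061]
force: [-2.6, -1.1, 1.3]
grip_width: 0.0007
grip_force: 0.9
```

>>> carry_out(
  plan=[
    [[0.7,0,0,0,0,0,0],[0,0,0,0,0,0,0]],
  ],
)

```text
time_s: 20.53
ee_pos: [0.5082, -0.1951, 0.0673]
eef_rot: [3.137, -0.004, 0.061]
force: [-6.6, -1.3, 4.2]
grip_width: 0.0004
grip_force: 3.7
```

>>> carry_out(
  plan=[
    [[0.7,0,0,0,0,0,0],[0,0,0,0,0,0,0]],
  ],
)

```text
time_s: 20.7
ee_pos: [0.5083, -0.1951, 0.0672]
eef_rot: [3.137, -0.002, 0.061]
force: [-12.2, -0.3, 7.3]
grip_width: 0.0008
grip_force: 6.5
```

>>> carry_out(
  plan=[
    [[0.5,0,0,0,0,0,0],[0,0,0,0,0,0,0]],
  ],
)

```text
time_s: 20.87
ee_pos: [0.5084, -0.1951, 0.0672]
eef_rot: [3.137, -0.001, 0.061]
force: [-16.6, -0.4, 10.4]
grip_width: 0.0008
grip_force: 8.4
```

The guide is blocked at the predicted place: TCP 0.508 against 0.509 predicted, with the force rising to 16 N. I'll back off, lift and look.

>>> carry_out(
  plan=[
    [[-1,0,0,0,0,0,0],[-2,0,0,0,0,0,0],[-5,0,0,0,0,0,0],[-10,0,0,0,0,0,0],[-15,0,0,0,0,0,0],[-15,0,0,0,0,0,0],[-15,0,-10,0,0,0,0],[-15,0,-20,0,0,0,0],[-20,0,-30,0,0,0,0],[-20,0,-30,0,0,0,0],[-20,0,-30,0,0,0,0],[-20,0,-30,0,0,0,0],[0,0,-20,0,0,0,0],[0,0,0,0,0,0,0],[0,0,0,0,0,0,0],[0,0,0,0,0,0,0]],
  ],
)

```text
time_s: 22.2
ee_pos: [0.3512, -0.2035, 0.2356]
eef_rot: [3.137, -0.005, 0.061]
force: [0.1, 0.4, -0.7]
grip_width: 0.0005
grip_force: 0.0
```

```bash
python3 -c "
from h import *
s=telemetry.get_obs(); print(s['ee_pos'],s['force'],s['time_s'],s['qpos'])
t=shot('top'); a=cv2.cvtColor(t['pixels'],cv2.COLOR_RGB2BGR)[205:325,295:435]
cv2.imwrite('pics/p5.png',cv2.convertScaleAbs(cv2.resize(a,None,fx=5,fy=5,interpolation=2),alpha=1.8))"
```

```text
[ 0.3512 -0.2035  0.2356] [ 0.0521  0.4182 -0.6773] 22.2 [-0.6152 -0.0593  1.8521 -0.0005  1.3417  0.895 ]
```

View pics/p5.png

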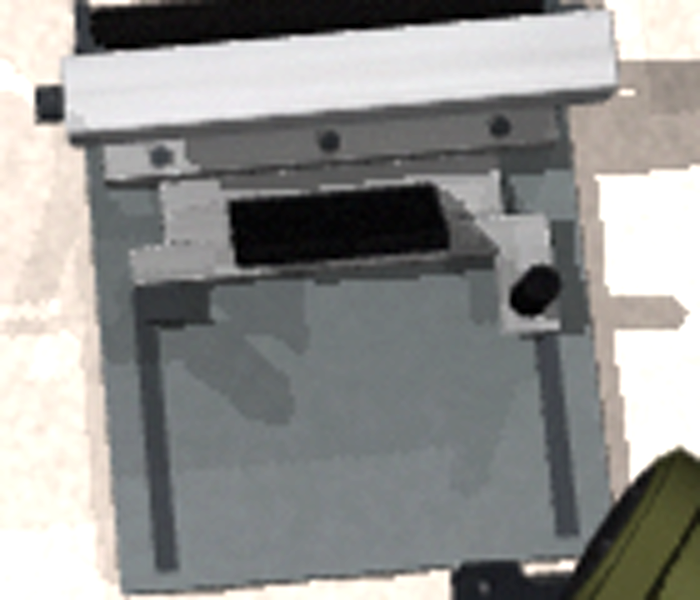

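The guide lies at the bar's back edge and the arm is clear. I'll check whether the bar is square using its front corners (160,183), (500,171), the fence's lower edge (105,180)-(557,148) and the guide's back edge (133,284)-(495,262).

```bash
python3 -c "
from h import *
t=pickle.load(open('top0.pkl','rb'))
f=lambda L:[((u+.5)/5-.5+295,(v+.5)/5-.5+205) for u,v in L]
o,R=fr(FEED)
for n,L,z in (('bar front',[(160,183),(500,171)],.03),('fence low L',[(108,182)],.02),('fence holes top',[(160,157),(329,140),(500,125)],.045),('guide L',[(130,250)],.04),('post',[(536,290)],.101)):
    print(n,(onz(t,f(L),z)-o)@R)
inv=lambda P:(px(t,[o+R@np.array(p) for p in P])-[294.5,204.5])*5-.5
print('pred bar front',inv([(.075,.09,.03),(.075,-.09,.03)]),'fence top front',inv([(.075,.12,.045),(.075,-.12,.045)]),'guide front top',inv([(.039,.11,.04),(.039,-.11,.04)]))
c=shot('top');g=cv2.cvtColor(c['pixels'],cv2.COLOR_RGB2GRAY)
for u in (331,335,388,391,393): print(u,g[226:262,u])
"
```

```text
bar front [[ 0.0748  0.0911  0.03  ]
 [ 0.0651 -0.0891  0.03  ]]
fence low L [[0.0796 0.1187 0.02  ]]
fence holes top [[ 0.086   0.09    0.045 ]
 [ 0.0871  0.0006  0.045 ]
 [ 0.0871 -0.0898  0.045 ]]
guide L [[0.0388 0.11   0.04  ]]
post [[-0.0087 -0.0911  0.101 ]]
pred bar front [[162.1    182.427 ]
 [499.7486 152.6468]] fence top front [[104.9861 182.4728]
 [559.7995 142.3593]] guide front top [[129.996  249.6945]
 [547.2838 212.8861]]
331 [129 131 132 109  52  45  54  88  91  91  92  96  93  79  31  84  89  89
  90  90  91  84  85  85  86  87  88  77  82  84  85  85  84  79  82  33]
335 [130 131 128  80  49  47  51  56  57  59  60  58  57  41  38  84  87  90
  88  91  85  84  85  85  84  87  87  92  85  84  85  85  84  79  83  37]
388 [ 44  42  58  58  60  59  59  62  63  37  50  52  54  52  87  92 100  99
  98  99 100  60  46  58  50  50  49  44  43  44  26  30  29  54  56  62]
391 [44 51 58 59 60 60 60 59 46 32 50 53 53 54 89 92 99 96 93 92 94 82 79 89
 91 63 45 44 43 44 30 29 30 53 56 55]
393 [ 42  49  46  40  24  28  50  59  38  40  49  53  54  91  92  94  94  93
  92  93  84  81 101  91  93  94  92  63  54  40  34  35  34  54  56  56]
```

```bash
python3 -c "
from h import *
c=shot('top');p=c['pixels']
for u in (331,375,388,393,398): print(u,[tuple(int(v) for v in p[r,u]) for r in range(233,250)])
print('row238',[tuple(int(v) for v in p[238,u]) for u in range(386,406)])
"
```

```text
331 [(88, 88, 87), (91, 91, 90), (91, 91, 91), (92, 92, 92), (96, 96, 95), (93, 93, 92), (79, 80, 79), (32, 31, 32), (85, 85, 86), (89, 88, 88), (89, 89, 90), (89, 89, 89), (90, 91, 90), (91, 90, 91), (85, 86, 86), (85, 84, 85), (88, 86, 86)]
375 [(61, 61, 60), (59, 59, 60), (63, 62, 63), (37, 37, 37), (54, 54, 54), (50, 50, 49), (51, 51, 51), (56, 56, 55), (86, 85, 85), (21, 21, 23), (6, 5, 7), (8, 6, 7), (5, 4, 4), (3, 1, 4), (4, 4, 5), (3, 4, 3), (3, 3, 3)]
388 [(60, 59, 60), (63, 62, 62), (37, 36, 35), (51, 50, 51), (53, 52, 52), (54, 54, 54), (54, 52, 53), (87, 88, 88), (93, 92, 91), (101, 100, 100), (98, 97, 96), (100, 99, 98), (99, 99, 98), (102, 101, 100), (59, 59, 59), (47, 47, 47), (60, 58, 59)]
393 [(57, 58, 57), (39, 38, 39), (39, 39, 39), (51, 51, 50), (54, 53, 53), (54, 54, 54), (90, 89, 91), (94, 93, 93), (94, 94, 95), (94, 94, 93), (93, 93, 93), (94, 93, 94), (93, 93, 92), (84, 84, 83), (81, 81, 81), (102, 101, 101), (90, 91, 90)]
398 [(54, 54, 54), (35, 36, 35), (34, 34, 34), (38, 40, 40), (35, 38, 37), (36, 38, 39), (36, 37, 38), (60, 63, 63), (62, 65, 65), (63, 66, 66), (61, 66, 65), (55, 57, 58), (54, 57, 57), (55, 59, 59), (42, 44, 44), (97, 97, 96), (92, 92, 92)]
row238 [(54, 54, 54), (55, 54, 53), (54, 54, 54), (54, 53, 53), (55, 54, 54), (55, 54, 55), (54, 54, 54), (54, 54, 54), (49, 50, 50), (36, 39, 39), (35, 38, 37), (36, 38, 39), (36, 38, 39), (37, 39, 39), (38, 39, 39), (38, 39, 40), (36, 39, 39), (39, 40, 41), (41, 43, 44), (43, 44, 44)]
```

The strip by the fence is neutral grey, so it is the bar's top in shadow; the shadowed plate is teal and darker. The bar therefore reaches the fence along its whole length and the guide is flush. I'll hand it in.

```bash
python3 -c "
from h import *
print(ctrl.hand_in())"
```

```text
the job is handed in; nothing more can be done
None
```

The job is handed in: the straightedge lies flush and centred on the fence, it was let go while the guide was still back, and the guide was then slid up flush to its back edge; one doubt is joint 4, which read -1.0404 against its -1.04 limit at the pick-up.

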